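# Shut the wheel's water valve under the sliding cover

### The job

The potter's wheel is done for the day: slide the cover of the valve box straight back, away from the robot, as far as it goes against its end stop, then push the red handle round clockwise until it is fully shut. Do it by pushing with the fingertips and lift nothing: the cover only slides and stays flat on its box. Leave the cover open, the blue handle as it is, and the pot, jar and scraper where they stand.

Things in the scene. Friction and masses are not known exactly. Their poses are not given: they have to be found in the camera images.
- valve_box: Fixed concrete-grey box, 337 (x) by 330 (y) by 88 mm high, turned up to 25 deg. Origin on the bench, 162 mm from its outer near face, mid-width; x is the slide direction (away from the robot), y left. The cover lies on ledges at z 75 between guide lips (inner faces y -153, 153; top z 88). Valve axes at x -30, one at y -65, one at y 55: which is red varies
- pit (a point): Centre of the pit's floor (box frame x -70, y 0, z 10 mm). The open-topped pit spans box x -140 to 0 and y -140 to 140 mm, depth 65 mm below the ledges. Pipes in it reach up to z 40 mm, valve bodies to z 47 mm above the bench, both below the handles
- stop (a point): Middle of the end stop's inner face (box frame x 165, y 0, z 80 mm), beyond the flat deck (box x 0 to 165 mm, z 75 mm) on which the cover parks
- cover: Loose aluminium plate over the pit, 160 (x) by 300 (y) by 8 mm, 0.6 to 0.95 kg, with a black grip bar on its middle: 18 thick (x), 200 long (y), 22 mm high (top 30 mm above the underside). Origin: centre of the underside, z 75 mm; axes as the box's. Starts with its centre at box x -68 to -50 mm; against the stop it is at x 85 mm and the pit is open. Sliding friction about 2 to 10 N
- red_handle (a joint): Angle of the red quarter-turn handle: 0 = open, it points along the box's -x (to the robot); grows as it turns clockwise seen from above; 1.571 = shut, at its stop, pointing along the box's +y (left). Starts at 0 to 0.35. Stiff, about 0.3 N m (5 N at the handle); stays where it is left
- red_pivot (a point): Point on the upright axis of the red handle, at half the handle's height (z 56 mm)
- red_tip (a point): End of the red handle, mid-height (z 56 mm), 85 mm from its axis. The handle is a straight red bar 14 mm wide and 18 mm tall (z 47 to 65 mm), from the axis to this point. The cover hides it at first
- blue_handle (a joint): Angle of the blue handle, the same kind and size as the red one (0 open, 1.571 shut). Starts between 0 and 0.35. To be left as it is
- blue_pivot (a point): Point on the upright axis of the blue handle, at half the handle's height (z 56 mm)
- blue_tip (a point): End of the blue handle, mid-height, 85 mm from its axis
- pot: Loose terracotta cup, 72 mm across, 85 mm high, standing left of the box; origin at the centre of its underside. Bystander
- jar: Loose blue glazed jar with a white lid, 60 mm across, 95 mm high, standing right of the box; origin at the centre of its underside. Bystander
- scraper: Loose spatula-like scraper, 200 mm long, lying on the bench left of the pot; origin under its middle. Bystander

How it is judged:
On the way, in this order (a step that is already met when the one before it is completed fails the run):
1. the cover is slid back off the pit to its end stop (x of cover in the frame of valve_box above 0.067 m and z of cover in the frame of valve_box between 0.07 and 0.08 m and angle between cover's own z axis and vertical below 0.05 rad), for 0.2 s.
2. the red handle is pushed fully shut (value of joint red_handle above 1.43 rad), for 0.2 s.
At the end, for the whole second after the job is handed in: The cover lies flat on the box within 18 mm of its end stop, the red handle is within 8 degrees of fully shut (above 1.43 rad), both at rest; the blue handle's end is within 12 mm of where it was, and pot, jar and scraper are within 30 mm of where they were (all of step 1 and value of joint red_handle above 1.43 rad and velocity of joint red_handle below 0.05 rad/s and linear speed of cover below 0.01 m/s and distance of blue_tip from where it was at the start of the episode below 0.012 m and distance of each of pot, jar, scraper from where it was at the start of the episode below 0.03 m); the robot touches nothing.
It fails at once if the cover is lifted more than 12 mm or tipped (z of cover in the frame of valve_box above 0.087 m or angle between cover's own z axis and vertical above 0.1 rad).
It fails at once if the blue handle is turned (its end moves over 12 mm) (distance of blue_tip from where it was at the start of the episode above 0.012 m).
It fails at once if a bystander is lifted, carried or knocked (moved over 30 mm, or pot or jar tipped) (distance of any of pot, jar, scraper from where it was at the start of the episode above 0.03 m or angle between any of pot, jar's own z axis and vertical above 0.3 rad).
It also fails if it takes over 53 s, if anything falls off the work surface, if the arm or the gripper's body presses on something with over 40 N, if the wrist force passes 120 N, or if a joint passes its speed limit or range.

### The arm

A 6-joint arm with a two-finger parallel gripper is mounted at the origin on the work surface. World frame = base frame: x ahead of the robot, y to its left, z up, the work surface at z = 0. Lengths are in m, angles in rad, forces in N, time in s.
With the tool pointing down it reaches from about 0.225 to 0.875 m from the base axis. Payload 3.4 kg.
Tool frame: the origin (TCP) lies at the very end of the fingers, on their centre line; the grasp point (between the pads) lies 19 mm behind it; x points along the fingers, y is the direction in which the jaws open and shut, and the axes are right-handed (so a half turn about x gives the same grasp; the last joint's range is limited). The gripper opens to 85 mm and grips with 20 to 120 N. Pads are 22 mm wide; open, the fingers measure 114 mm over their backs; the gripper's body (76 mm by 85 mm) begins 54 mm behind the grasp point. The pads swing forward as they close: fully open they stand 13 mm farther back than shut.
Start: joints at [-1.347, 0.276, 1.505, -0, 1.361, -0.121], TCP at [0.194, -0.541, 0.231] pointing down, gripper open.
Joint ranges: [-2.89, 2.89], [-0.75, 2.08], [0.22, 2.7], [-1.18, 4.32], [0.11, 2.71], [-2.7, 2.7]. Speed limits (rad/s): [2.57, 2.57, 3.14, 3.14, 3.14, 3.14].

### API

Orientations are given as a unit quaternion [w, x, y, z].
In Python, from rig import manip gives the robot as it stands. The module is installed in compiled form; this text tells all that it offers.
- The arm moves only by the tool play_rows, never from a script. Its argument "plan" is a list that holds one entry, the list of rows, each a list of 5 numbers: the closure, from 0 (fully open) to 1 (shut), then the shift along the tool's x, y, z in m, then the turn about the tool's x in degrees. A call has 1 to 12 rows; each row is the pose to reach, as a shift and turn from the pose measured when the call began, along the tool's axes at that moment; what a row does not reach only later rows make up. A row lasts 1/10 s, in which the tool goes at most 50 mm and 8.59 degrees, less where a joint would pass 70% of its speed; a pose out of reach is approached as far as the arm can. A call with a gripper value outside its range is refused whole. The fingers move at their own pace and stop on an object; "grip_force" is the grip in N (left out, the last holds). Time passes only in rows, so rows that repeat a pose let the fingers close. It gives the time, the measured TCP pose, the force and the opening at its end, in the units of the state.
- manip.get_state(): the state, without advancing time (a new reading comes with each control period).
- manip.get_image(name): name is "scene" or "top"; returns (picture, depth): 480x640x3 uint8, red, green, blue; 480x640 float32, m along the optical axis (not along the pixel's ray), 0 where there is no reading.
- manip.camera_params(name): a dict with "intrinsics" (3x3 intrinsics, pixels), "dist_coeffs" ([k1, k2, p1, p2, k3] as OpenCV has them; the pictures are not rectified), "R" (3x3) and "t" (3): a world point X has camera coordinates R X + t. Camera axes: x right, y down, z forward; pixel columns grow to the right and rows downward; lengths in m; the calibration is good to about 2 mm. A picture is of the moment at which its call begins. camera_params takes no time and is no camera call.
- manip.sign_off(): hands the job in, once; it reports no verdict.
The state is a dict: "clock": time; "qpos": joint angles; "qd": joint speeds; "effort": joint torques, N m; "position": TCP position; "ee_rot": TCP orientation; "contact_force": force on the tool from outside, world axes, zero at the start; "moment": the same for the moment, N m; "width": finger opening in m.
Only numpy, scipy, OpenCV 4.12 (cv2) and the standard library are available. Lean on these libraries where they do the work, as an engineer would, in place of code of your own. Each camera call takes 0.05 s, during which the arm holds its last target.

## Working session

There is one attempt and no reset: what is moved stays moved. The work goes in short steps, Python scripts to look and compute and a tool call to move; the robot and the scene stay as the last step left them, time stands still between calls to the robot, and variables do not carry over. Pictures are saved under pics/ and viewed, and the job is handed in when it is done.

Besides the shell and the picture viewer there is one more tool, called after ">>>" in YAML: its name, and indented under it one key for each argument. play_rows: Moves the arm, as the interface text tells. Its arguments: {"type":"object","properties":{"plan":{"type":"array","items":{"type":"array","items":{"type":"array","items":{"type":"number"}}}},"grip_force":{"type":"number"}},"required":["plan"]}

```bash
ls; mkdir -p pics; python3 - <<'E'
from rig import manip
import cv2, numpy as np
s=manip.get_state()
for k,v in s.items(): print(k,np.round(v,4))
for n in("top","scene"):
    p,d=manip.get_image(n)
    cv2.imwrite(f"pics/{n}0.png",p[:,:,::-1]); np.save(f"pics/{n}0_d.npy",d)
    c=manip.camera_params(n); print(n,{k:np.round(v,3).tolist() for k,v in c.items()})
E
```

```text
pics
clock 0.0
qpos [-1.347   0.2766  1.5062 -0.      1.3607 -0.121 ]
qd [-0.0013 -0.0003  0.0005  0.0001 -0.0009 -0.0011]
effort [ 1.10000e-03 -4.16773e+01 -2.45803e+01 -0.00000e+00  1.11000e-02
  0.00000e+00]
position [ 0.1942 -0.5406  0.2304]
ee_rot [-0.1207 -0.6966 -0.122   0.6967]
contact_force [ 0.1161 -0.4323  0.1295]
moment [ 0.0502 -0.0008  0.0301]
width 0.0854
top {'intrinsics': [[586.634, 0.0, 320.444], [0.0, 586.634, 241.217], [0.0, 0.0, 1.0]], 'dist_coeffs': [-0.015, 0.0, 0.0, 0.0, 0.0], 'R': [[-0.029, -0.999, 0.027], [-0.994, 0.026, -0.11], [0.109, -0.03, -0.994]], 't': [0.063, 0.62, 1.098]}
scene {'intrinsics': [[580.28, 0.0, 321.083], [0.0, 580.28, 233.367], [0.0, 0.0, 1.0]], 'dist_coeffs': [-0.154, 0.0, 0.0, 0.0, 0.0], 'R': [[0.421, 0.907, 0.018], [0.547, -0.238, -0.802], [-0.724, 0.347, -0.596]], 't': [-0.304, -0.265, 1.79]}
```

View pics/top0.png

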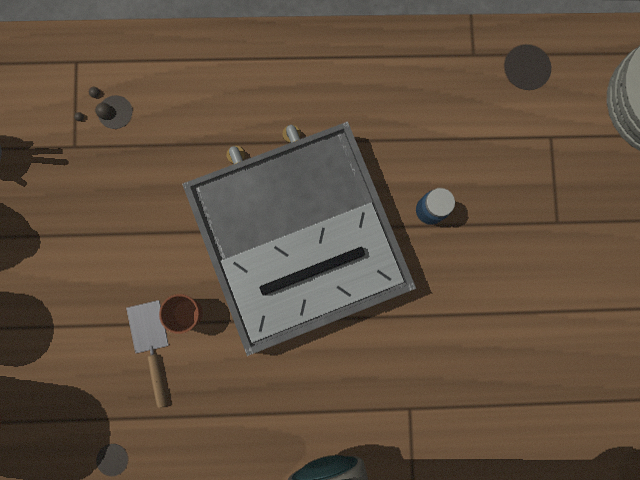

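View pics/scene0.png

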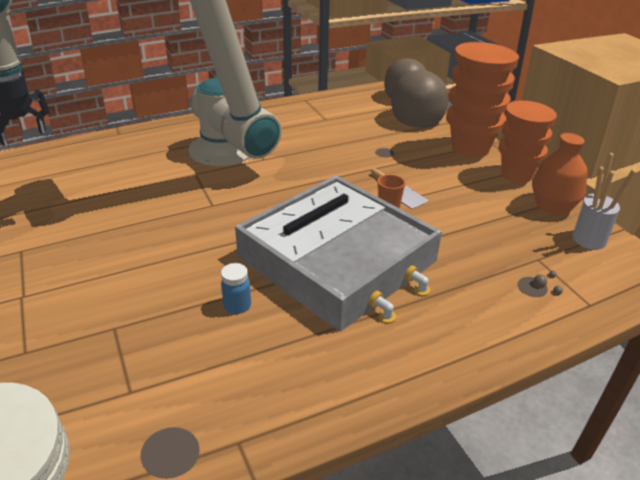

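The top view shows the box's outer rim corners near (186,184), (349,123), (413,288) and (249,354). The grip bar runs from (262,291) to (366,252), the pot is at (180,313) and the jar at (440,203). Next I compute the box pose from the plane z=0.088.

```bash
cat > h.py <<'E'
from rig import manip
import cv2, numpy as np
def pix2w(n,uv,z):
    c=manip.camera_params(n); K=np.array(c["intrinsics"]);R=np.array(c["R"]);t=np.array(c["t"])
    u=cv2.undistortPoints(np.array(uv,float).reshape(-1,1,2),K,np.array(c["dist_coeffs"]))[:,0]
    o=-R.T@t; d=np.c_[u,np.ones(len(u))]@R
    return o+d*((z-o[2])/d[:,2])[:,None]
def w2pix(n,X):
    c=manip.camera_params(n);R=np.array(c["R"])
    return cv2.projectPoints(np.array(X,float),cv2.Rodrigues(R)[0],np.array(c["t"],float),np.array(c["intrinsics"]),np.array(c["dist_coeffs"]))[0][:,0]
E
cat > fit.py <<'E'
from h import *
from scipy.optimize import least_squares
cor=np.array([(186,184),(349,123),(413,288),(249,354)],float)
b=np.array([(175,165),(175,-165),(-162,-165),(-162,165)])/1000
P=pix2w("top",cor,.088); print(P.round(4))
def T(p,b): c,s=np.cos(p[2]),np.sin(p[2]); return np.c_[p[0]+c*b[:,0]-s*b[:,1],p[1]+s*b[:,0]+c*b[:,1]]
r=least_squares(lambda p:(T(p,b)-P[:,:2]).ravel(),[.5,0,.3]); print(r.x,np.degrees(r.x[2]),(r.fun*1000).round(1))
np.save("box.npy",r.x)
def inv(p,X): c,s=np.cos(p[2]),np.sin(p[2]); d=X[:,:2]-p[:2]; return np.c_[c*d[:,0]+s*d[:,1],-s*d[:,0]+c*d[:,1]]
g=pix2w("top",[(262,292),(365,253)],.103); print("bar",inv(r.x,g))
e=pix2w("top",[(222,261),(372,203)],.083); print("far edge",inv(r.x,e))
print("pot,jar",inv(r.x,pix2w("top",[(180,313),(440,200)],.09)))
s=manip.get_state(); 
E
python3 fit.py
python3 - <<'E'
from h import *
p=np.load("box.npy");c,s=np.cos(p[2]),np.sin(p[2])
im=cv2.imread("pics/top0.png");im2=cv2.imread("pics/scene0.png")
b=np.array([(175,165,88),(175,-165,88),(-162,-165,88),(-162,165,88),(-162,165,0),(-162,-165,0),(175,-165,0)])/1000
X=np.c_[p[0]+c*b[:,0]-s*b[:,1],p[1]+s*b[:,0]+c*b[:,1],b[:,2]]
for n,i in(("top",im),("scene",im2)):
    cv2.polylines(i,[w2pix(n,X).round().astype(int)],False,(0,0,255),1)
a=cv2.resize(im[90:390,120:470],None,fx=2,fy=2)
cv2.imwrite("pics/ov_t.png",a);cv2.imwrite("pics/ov_s.png",cv2.resize(im2[150:350,210:460],None,fx=3,fy=3))
E
```

```text
[[ 0.7279  0.2921  0.088 ]
 [ 0.8373 -0.0131  0.088 ]
 [ 0.5247 -0.1194  0.088 ]
 [ 0.4153  0.1812  0.088 ]]
[0.62017017 0.08303552 0.3404184 ] 19.504537349073633 [ 2.2  4.9  2.9 -1.  -2.2 -7.2 -2.9  3.3]
bar [[-0.06575258  0.09943295]
 [-0.06699178 -0.09865288]]
far edge [[ 0.01444374  0.14885338]
 [ 0.01609029 -0.14793813]]
pot,jar [[-0.04732889  0.25064498]
 [-0.02472325 -0.26719786]]
```

View pics/ov_t.png

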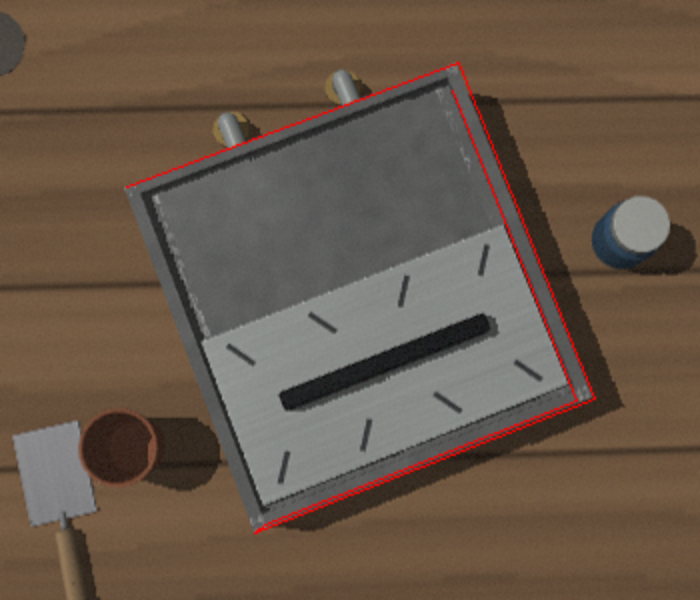

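View pics/ov_s.png

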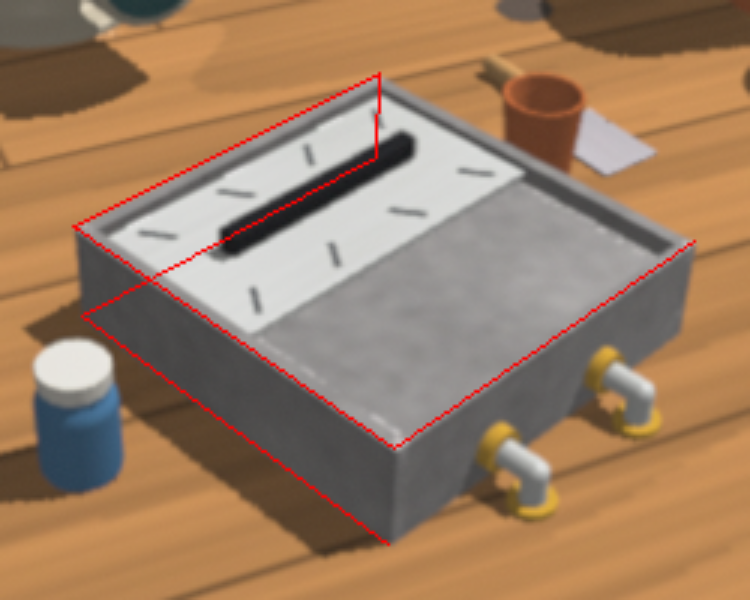

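```bash
cat >> h.py <<'E'
from scipy.spatial.transform import Rotation as Ro
def tool(bx,by,z,yaw=0.0,b=None):
    """shift in tool axes to reach box point (m), and turn deg about tool x so tool y || box y (+yaw)"""
    s=manip.get_state(); p=np.load("box.npy"); c,sn=np.cos(p[2]),np.sin(p[2])
    q=s["ee_rot"]; R=Ro.from_quat([q[1],q[2],q[3],q[0]]).as_matrix()
    W=np.array([p[0]+c*bx-sn*by,p[1]+sn*bx+c*by,z])
    d=R.T@(W-s["position"])
    yb=R.T@np.array([-np.sin(p[2]+yaw),np.cos(p[2]+yaw),0])
    a=np.degrees(np.arctan2(yb[2],yb[1])); a=(a+90)%180-90
    return d.round(4),a.round(2),W.round(3)
def where():
    s=manip.get_state(); p=np.load("box.npy"); c,sn=np.cos(p[2]),np.sin(p[2])
    d=s["position"]-np.array([p[0],p[1],0])
    q=s["ee_rot"]; R=Ro.from_quat([q[1],q[2],q[3],q[0]]).as_matrix()
    print("clock",round(s["clock"],2),"box",round(c*d[0]+sn*d[1],4),round(-sn*d[0]+c*d[1],4),round(d[2],4),"F",np.round(s["contact_force"],1),"w",round(s["width"],3),"q",np.round(s["qpos"],2),"R",R.round(2).tolist())
E
python3 - <<'E'
from h import *
where(); print(tool(-.12,0,.2)); print(tool(-.12,0,.09))
E
```

```text
clock 0.1 box -0.6097 -0.4457 0.2305 F [ 0.   0.8 -0.5] w 0.086 q [-1.35  0.28  1.51  0.    1.36 -0.12] R [[-0.0, 0.34, -0.94], [0.0, -0.94, -0.34], [-1.0, -0.0, -0.0]]
(array([ 0.0314, -0.4435, -0.4917]), np.float64(0.25), array([0.507, 0.043, 0.2  ]))
(array([ 0.1414, -0.4433, -0.4916]), np.float64(0.25), array([0.507, 0.043, 0.09 ]))
```

>>> play_rows:
  plan:
    - [[1, 0, -0.03, -0.035, 0], [1, 0, -0.06, -0.07, 0], [1, 0, -0.095, -0.105, 0], [1, 0, -0.13, -0.14, 0], [1, 0, -0.165, -0.18, 0], [1, 0, -0.2, -0.22, 0], [1, 0, -0.235, -0.26, 0], [1, 0.005, -0.27, -0.3, 0], [1, 0.01, -0.305, -0.34, 0], [1, 0.015, -0.34, -0.38, 0], [1, 0.02, -0.375, -0.42, 0], [1, 0.03, -0.41, -0.455, 0]]

```text
clock: 1.3
position: [0.4746, -0.0197, 0.2052]
ee_rot: [0.121, 0.697, 0.122, -0.696]
contact_force: [1.3, -1.2, 1.3]
width: -0.0005
```

```bash
python3 - <<'E'
from h import *
where(); print(tool(-.12,0,.13)); print(tool(-.12,0,.09))
E
```

```text
clock 1.3 box -0.1715 -0.0482 0.2052 F [ 1.3 -1.2  1.3] w -0.0 q [-0.19  0.14  1.75  0.    1.25  1.04] R [[0.0, 0.34, -0.94], [0.0, -0.94, -0.34], [-1.0, -0.0, -0.0]]
(array([ 0.0753, -0.0479, -0.0516]), np.float64(0.26), array([0.507, 0.043, 0.13 ]))
(array([ 0.1153, -0.0479, -0.0516]), np.float64(0.26), array([0.507, 0.043, 0.09 ]))
```

>>> play_rows:
  plan:
    - [[1, 0.02, -0.03, -0.03, 0], [1, 0.04, -0.048, -0.052, 0], [1, 0.06, -0.048, -0.052, 0], [1, 0.08, -0.048, -0.052, 0], [1, 0.095, -0.048, -0.052, 0], [1, 0.105, -0.048, -0.052, 0], [1, 0.113, -0.048, -0.052, 0], [1, 0.113, -0.048, -0.052, 0]]

```text
clock: 2.1
position: [0.5068, 0.0432, 0.0914]
ee_rot: [-0.121, -0.696, -0.122, 0.697]
contact_force: [-1.1, -0.2, -0.2]
width: 0.0
```

```bash
python3 - <<'E'
from h import *
where(); print(tool(.08,0,.091))
for n in("scene","top"):
    p,d=manip.get_image(n); cv2.imwrite(f"pics/{n}1.png",cv2.resize(p[100:370,150:460,::-1],None,fx=2,fy=2))
E
```

```text
clock 2.1 box -0.1202 0.0003 0.0914 F [-1.1 -0.2 -0.2] w 0.0 q [-0.05  0.3   1.85  0.    0.99  1.17] R [[-0.0, 0.34, -0.94], [0.0, -0.94, -0.34], [-1.0, -0.0, 0.0]]
(array([ 0.0003,  0.0012, -0.2002]), np.float64(0.25), array([0.696, 0.11 , 0.091]))
```

View pics/scene1.png

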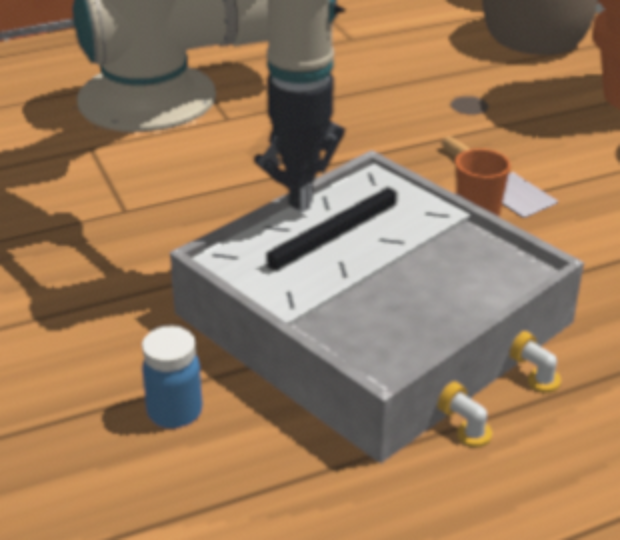

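View pics/top1.png

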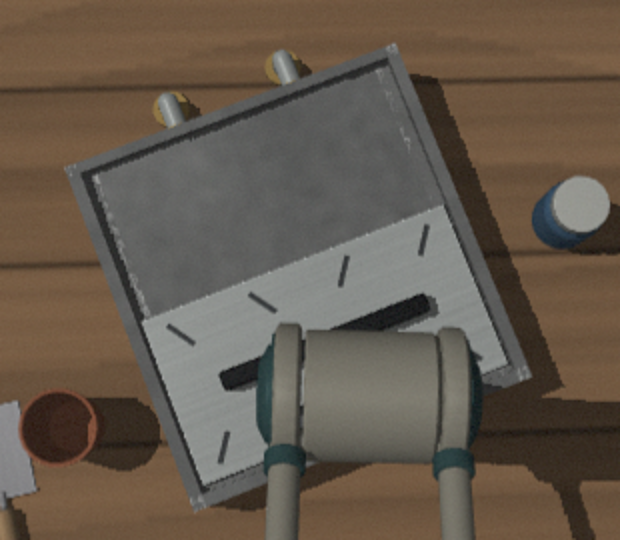

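The closed fingertips stand over the cover at about (300,200) in the scene crop. They are behind the middle of the bar and clear of everything, so I start the push.

>>> play_rows:
  plan:
    - [[1, 0, 0, -0.01, 0], [1, 0, 0, -0.02, 0], [1, 0, 0, -0.028, 0], [1, 0, 0, -0.035, 0], [1, 0, 0, -0.042, 0], [1, 0, 0, -0.05, 0], [1, 0, 0, -0.06, 0], [1, 0, 0, -0.07, 0], [1, 0, 0, -0.08, 0], [1, 0, 0, -0.09, 0], [1, 0, 0, -0.1, 0], [1, 0, 0, -0.11, 0]]

```text
clock: 3.4
position: [0.6075, 0.0796, 0.0923]
ee_rot: [-0.121, -0.694, -0.122, 0.699]
contact_force: [-7.9, -2.9, 5.0]
width: -0.0003
```

```bash
python3 - <<'E'
from h import *
where(); print(tool(.066,0,.091))
for n in("scene",):
    p,d=manip.get_image(n); cv2.imwrite(f"pics/{n}2.png",cv2.resize(p[100:370,150:460,::-1],None,fx=2,fy=2))
E
```

```text
clock 3.4 box -0.0131 0.001 0.0923 F [-7.9 -2.9  5. ] w -0.0 q [ 0.02  0.44  1.62 -0.    1.09  1.24] R [[-0.01, 0.34, -0.94], [-0.0, -0.94, -0.34], [-1.0, -0.0, 0.01]]
(array([ 0.0007,  0.0014, -0.0791]), np.float64(0.29), array([0.682, 0.105, 0.091]))
```

View pics/scene2.png

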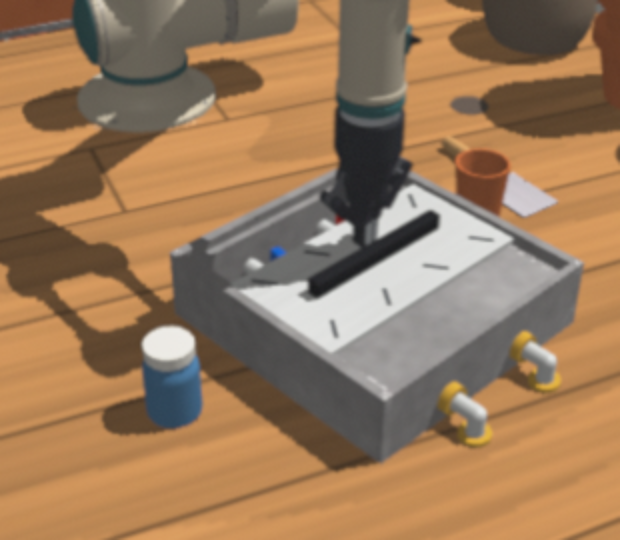

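The cover slides straight: the bar runs from (315,285) to (435,218) and about half the pit is open. The red handle is on the left (+y) at about (340,217), the blue on the right at (277,252). I keep pushing.

>>> play_rows:
  plan:
    - [[1, 0, 0.001, -0.012, 0], [1, 0, 0.001, -0.022, 0], [1, 0, 0.001, -0.032, 0], [1, 0, 0.001, -0.042, 0], [1, 0, 0.001, -0.052, 0], [1, 0, 0.001, -0.06, 0], [1, 0, 0.001, -0.066, 0], [1, 0, 0.001, -0.071, 0], [1, 0, 0.001, -0.075, 0], [1, 0, 0.001, -0.079, 0]]

```text
clock: 4.45
position: [0.6816, 0.1053, 0.0918]
ee_rot: [-0.122, -0.692, -0.122, 0.701]
contact_force: [-9.1, -2.7, 5.6]
width: 0.0
```

```bash
python3 - <<'E'
from h import *
where(); print(tool(.066,0,.091))
E
```

```text
clock 4.45 box 0.0653 0.0005 0.0918 F [-9.1 -2.7  5.6] w 0.0 q [ 0.05  0.54  1.43 -0.    1.18  1.28] R [[-0.01, 0.34, -0.94], [-0.0, -0.94, -0.34], [-1.0, -0.0, 0.01]]
(array([ 0.0007,  0.0005, -0.0007]), np.float64(0.3), array([0.682, 0.105, 0.091]))
```

>>> play_rows:
  plan:
    - [[1, 0, 0, -0.003, 0], [1, 0, 0, -0.005, 0], [1, 0, 0, -0.006, 0]]

```text
clock: 4.75
position: [0.6823, 0.1056, 0.0917]
ee_rot: [-0.122, -0.688, -0.121, 0.705]
contact_force: [-13.6, -5.1, 9.7]
width: -0.0002
```

Force rose while motion stopped, so the cover is against the stop. I back off and rise, then look.

>>> play_rows:
  plan:
    - [[1, 0, 0, 0.01, 0], [1, 0, 0, 0.025, 0], [1, -0.02, 0, 0.045, 0], [1, -0.05, 0, 0.08, 0], [1, -0.08, 0.03, 0.12, 0], [1, -0.1, 0.07, 0.16, 0], [1, -0.11, 0.11, 0.2, 0], [1, -0.12, 0.15, 0.24, 0], [1, -0.12, 0.19, 0.28, 0], [1, -0.12, 0.23, 0.31, 0], [1, -0.12, 0.27, 0.31, 0], [1, -0.12, 0.3, 0.31, 0]]

```text
clock: 5.95
position: [0.4936, -0.2799, 0.219]
ee_rot: [-0.122, -0.689, -0.121, 0.704]
contact_force: [1.1, -1.3, 0.2]
width: 0.0001
```

```bash
python3 - <<'E'
from h import *
where()
for n in("scene","top"):
    p,d=manip.get_image(n); cv2.imwrite(f"pics/{n}3.png",p[:,:,::-1]);cv2.imwrite(f"pics/{n}3c.png",cv2.resize(p[100:370,150:460,::-1],None,fx=2.5,fy=2.2))
E
```

```text
clock 5.95 box -0.2405 -0.2999 0.219 F [ 1.1 -1.3  0.2] w 0.0 q [-0.63  0.28  1.53 -0.02  1.34  0.6 ] R [[-0.02, 0.34, -0.94], [-0.01, -0.94, -0.34], [-1.0, -0.0, 0.02]]
```

View pics/scene3c.png

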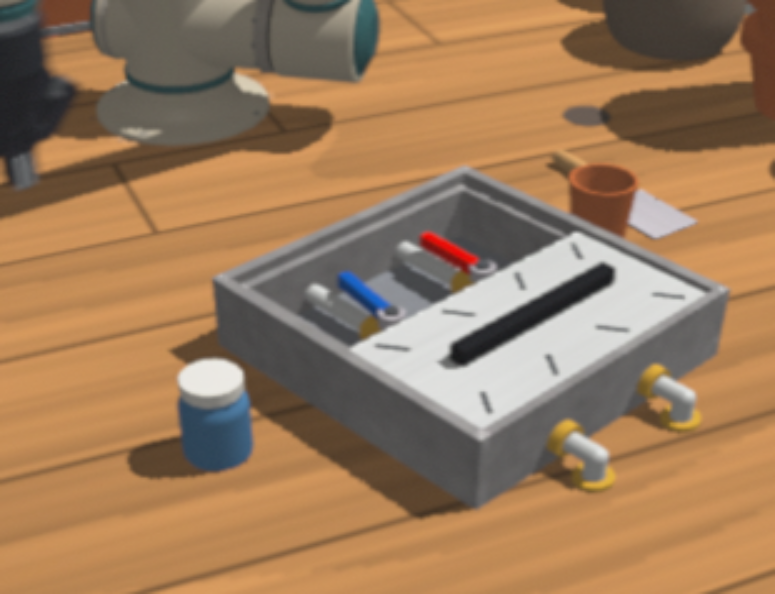

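View pics/top3.png

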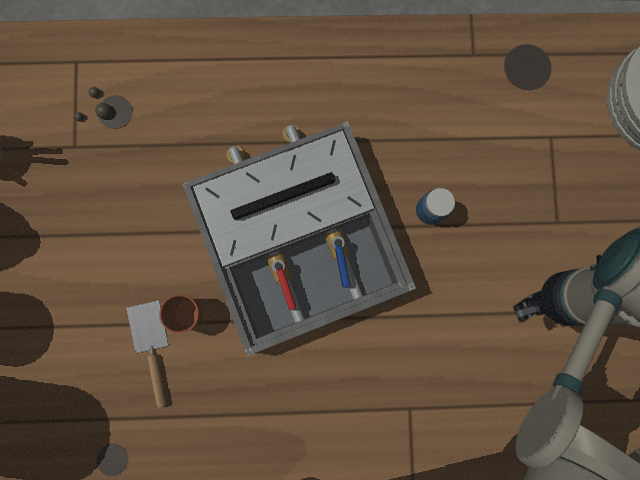

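Both views show the cover flat against the stop. In the top view the red handle runs from its pivot at (278,266) to its tip at (292,310), and the blue from (338,242) to (347,287). Next I measure the bar and both handles.

```bash
cat > meas.py <<'E'
from h import *
import sys
def inv(X): 
    p=np.load("box.npy");c,s=np.cos(p[2]),np.sin(p[2]); d=X[:,:2]-p[:2]; return np.c_[c*d[:,0]+s*d[:,1],-s*d[:,0]+c*d[:,1]]
im=cv2.imread(sys.argv[1]); hsv=cv2.cvtColor(im,cv2.COLOR_BGR2HSV)
roi=np.zeros(im.shape[:2],np.uint8); roi[215:345,215:400]=1
for n,m in(("red",((hsv[...,0]<6)|(hsv[...,0]>174))&(hsv[...,1]>170)),("blue",(abs(hsv[...,0].astype(int)-112)<10)&(hsv[...,1]>150))):
    m=(m&(roi>0)).astype(np.uint8); ys,xs=np.nonzero(m); B=inv(pix2w("top",np.c_[xs,ys],.063))
    print(n,len(xs)); r=cv2.minAreaRect((B*1000).astype(np.float32)); print(cv2.boxPoints(r).round(1).tolist())
    v=np.linalg.svd(B-B.mean(0))[2][0]; v*=-np.sign(v[0]) if n=="blue" or abs(v[0])>.3 else np.sign(v[1])
    piv=np.array([-.03,.055 if n=="red" else -.065]); 
    t=B[np.argmax((B-B.mean(0))@v)]
    print("angle(deg) by axis",np.degrees(np.arctan2(v[1],-v[0])).round(1),"tip far pix",t.round(4),"mean",B.mean(0).round(4),"angle by mean from pivot",np.degrees(np.arctan2(B.mean(0)[1]-piv[1],piv[0]-B.mean(0)[0])).round(1))
g=(hsv[...,2]<45)
roi=np.zeros(im.shape[:2],np.uint8); roi[165:225,225:345]=1
ys,xs=np.nonzero((g&(roi>0))); print("bar centre",inv(pix2w("top",np.c_[xs,ys],.105)).mean(0).round(4))
E
python3 meas.py pics/top3.png; python3 - <<'E'
from h import *
exec(open("fit.py").read().split("s=manip")[0]) if 0 else None
p=np.load("box.npy")
from meas import inv
E
python3 -c "
from h import *
p=np.load('box.npy');c,s=np.cos(p[2]),np.sin(p[2])
d=pix2w('top',[(233,216),(335,178),(278,266),(338,242)],.103)[:,:2]; d[2:]=pix2w('top',[(278,266),(338,242)],.065)[:,:2]
d-=p[:2];print(np.c_[c*d[:,0]+s*d[:,1],-s*d[:,0]+c*d[:,1]].round(4))"
```

```text
red 204
[[-111.69999694824219, 53.400001525878906], [-34.900001525878906, 50.900001525878906], [-34.5, 63.79999923706055], [-111.30000305175781, 66.19999694824219]]
angle(deg) by axis 2.4 tip far pix [-0.1115  0.0604] mean [-0.0752  0.0582] angle by mean from pivot 4.1
blue 293
[[-111.5999984741211, -54.29999923706055], [-35.099998474121094, -67.9000015258789], [-32.70000076293945, -54.900001525878906], [-109.30000305175781, -41.20000076293945]]
angle(deg) by axis 10.1 tip far pix [-0.1111 -0.0514] mean [-0.073  -0.0544] angle by mean from pivot 13.8
bar centre [0.083 0.002]
[[ 0.0816  0.1001]
 [ 0.081  -0.0982]
 [-0.0295  0.057 ]
 [-0.0277 -0.0638]]Traceback (most recent call last):
  File "<stdin>", line 4, in <module>
  File "meas.py", line 5, in <module>
    im=cv2.imread(sys.argv[1]); hsv=cv2.cvtColor(im,cv2.COLOR_BGR2HSV)
                  ~~~~~~~~^^^
IndexError: list index out of range
```

The cover is at about x 0.081 to 0.083 and centred. The red handle is at 2–4° with its pivot where expected, and the blue at 10–14°. I go in between the two handles, to box (-0.093, 0.012).

```bash
python3 - <<'E'
from h import *
print(tool(-.093,.012,.14)); print(tool(-.093,.012,.054))
E
```

```text
(array([ 0.0736, -0.3176, -0.1487]), np.float64(0.03), array([0.529, 0.063, 0.14 ]))
(array([ 0.1596, -0.3178, -0.1506]), np.float64(0.03), array([0.529, 0.063, 0.054]))
```

>>> play_rows:
  plan:
    - [[1, 0, -0.04, -0.02, 0], [1, 0, -0.08, -0.04, 0], [1, 0, -0.12, -0.06, 0], [1, 0, -0.16, -0.08, 0], [1, 0, -0.2, -0.1, 0], [1, 0, -0.24, -0.12, 0], [1, 0.01, -0.275, -0.135, 0], [1, 0.03, -0.3, -0.145, 0], [1, 0.05, -0.318, -0.149, 0], [1, 0.06, -0.318, -0.149, 0], [1, 0.06, -0.318, -0.149, 0]]

```text
clock: 7.15
position: [0.5276, 0.0644, 0.1522]
ee_rot: [-0.123, -0.688, -0.118, 0.705]
contact_force: [0.6, 0.0, -0.1]
width: 0.0001
```

```bash
python3 - <<'E'
from h import *
where()
print(tool(-.093,.012,.054))
E
```

```text
clock 7.15 box -0.0934 0.0133 0.1522 F [ 0.6  0.  -0.1] w 0.0 q [-0.    0.28  1.7  -0.01  1.18  1.23] R [[-0.02, 0.34, -0.94], [-0.01, -0.94, -0.34], [-1.0, 0.0, 0.03]]
(array([ 0.0982,  0.001 , -0.0029]), np.float64(0.12), array([0.529, 0.063, 0.054]))
```

>>> play_rows:
  plan:
    - [[1, 0.02, 0.002, 0, 0], [1, 0.04, 0.002, -0.001, 0], [1, 0.06, 0.002, -0.001, 0], [1, 0.075, 0.002, -0.002, 0], [1, 0.087, 0.002, -0.002, 0], [1, 0.094, 0.002, -0.003, 0], [1, 0.098, 0.002, -0.003, 0], [1, 0.098, 0.002, -0.003, 0]]

```text
clock: 7.95
position: [0.5292, 0.0622, 0.0542]
ee_rot: [-0.123, -0.688, -0.118, 0.705]
contact_force: [-0.3, -0.8, 0.3]
width: -0.0002
```

```bash
python3 - <<'E'
from h import *
where()
for th in range(0,96,10):
    t=np.radians(th); r=.062-.006*th/90
    o=np.array([-.03,.056])+r*np.array([-np.cos(t),np.sin(t)])-(.007+.011*np.sin(t)+.015*np.cos(t))*np.array([np.sin(t),np.cos(t)])
    print(th,o.round(4),tool(*o,.054)[0])
p,d=manip.get_image("scene"); cv2.imwrite(f"pics/scene4.png",cv2.resize(p[150:320,210:460,::-1],None,fx=3,fy=3))
E
```

```text
clock 7.95 box -0.0928 0.0107 0.0542 F [-0.3 -0.8  0.3] w -0.0 q [-0.01  0.39  1.83 -0.01  0.95  1.23] R [[-0.02, 0.34, -0.94], [-0.01, -0.94, -0.34], [-1.0, 0.0, 0.02]]
0 [-0.092  0.034] [ 0.0001 -0.0233 -0.0008]
10 [-0.0945  0.0433] [ 0.0002 -0.0326  0.0017]
20 [-0.0955  0.0534] [ 0.0001 -0.0426  0.0027]
30 [-0.0947  0.0639] [ 0.0001 -0.0532  0.0019]
40 [-0.0919  0.0746] [-0.     -0.0638 -0.001 ]
50 [-0.0869  0.0848] [-0.0002 -0.0741 -0.006 ]
60 [-0.0798  0.0942] [-0.0004 -0.0834 -0.0131]
70 [-0.0707  0.1022] [-0.0006 -0.0914 -0.0222]
80 [-0.06    0.1083] [-0.0009 -0.0974 -0.0329]
90 [-0.048  0.112] [-0.0012 -0.1012 -0.0449]
```

View pics/scene4.png

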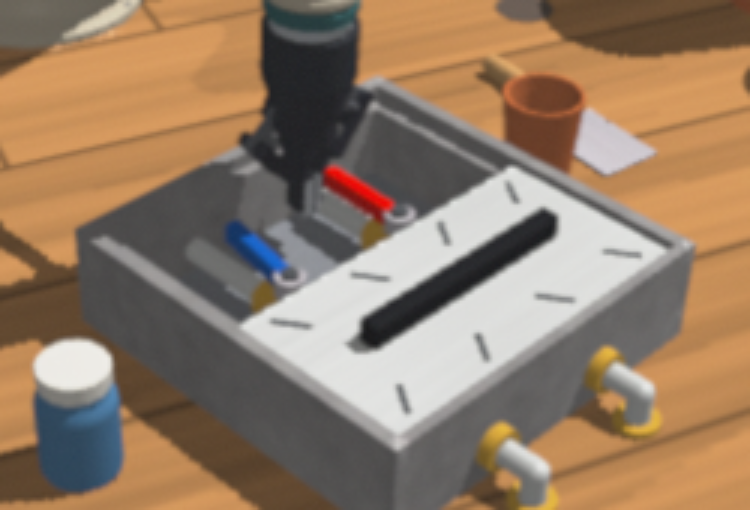

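The fingertips, near (300,205), are in the gap between the handles and touch nothing. I start pushing round.

>>> play_rows:
  plan:
    - [[1, 0, -0.01, -0.001, 0], [1, 0, -0.018, -0.001, 0], [1, 0, -0.026, 0, 0], [1, 0, -0.034, 0.002, 0], [1, 0, -0.042, 0.003, 0], [1, 0, -0.05, 0.002, 0], [1, 0, -0.058, 0.001, 0], [1, 0, -0.066, -0.002, 0], [1, 0, -0.074, -0.006, 0], [1, 0, -0.081, -0.011, 0]]

```text
clock: 9.0
position: [0.5127, 0.1414, 0.0546]
ee_rot: [-0.125, -0.688, -0.117, 0.705]
contact_force: [0.4, -7.0, 2.3]
width: -0.0004
```

```bash
python3 - <<'E'
from h import *
where()
for th in range(60,106,10):
    t=np.radians(th); r=.062-.006*th/90
    o=np.array([-.03,.056])+r*np.array([-np.cos(t),np.sin(t)])-(.007+.011*np.sin(t)+.015*np.cos(t))*np.array([np.sin(t),np.cos(t)])
    print(th,o.round(4),tool(*o,.054)[0])
p,d=manip.get_image("scene"); cv2.imwrite(f"pics/scene5.png",cv2.resize(p[150:320,210:460,::-1],None,fx=3,fy=3))
E
```

```text
clock 9.0 box -0.0819 0.0909 0.0546 F [ 0.4 -7.   2.3] w -0.0 q [ 0.15  0.38  1.83 -0.01  0.95  1.38] R [[-0.02, 0.34, -0.94], [-0.01, -0.94, -0.34], [-1.0, 0.01, 0.02]]
60 [-0.0798  0.0942] [ 0.0005 -0.0033 -0.0021]
70 [-0.0707  0.1022] [ 0.0003 -0.0113 -0.0112]
80 [-0.06    0.1083] [-0.     -0.0173 -0.022 ]
90 [-0.048  0.112] [-0.0003 -0.021  -0.034 ]
100 [-0.0354  0.1131] [-0.0007 -0.0221 -0.0466]
```

View pics/scene5.png

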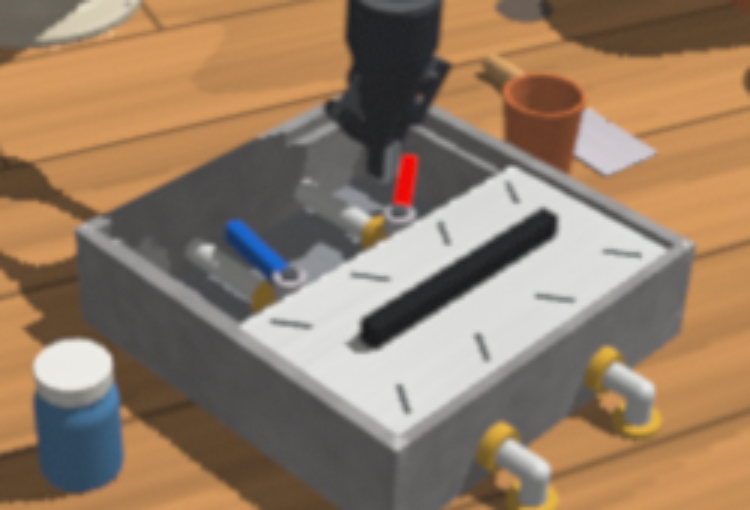

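The red handle is about 60° round, with its tip at (408,158), and the blue has not moved. I push on to the stop.

>>> play_rows:
  plan:
    - [[1, 0, -0.005, -0.004, 0], [1, 0, -0.01, -0.009, 0], [1, 0, -0.014, -0.015, 0], [1, 0, -0.017, -0.021, 0], [1, 0, -0.019, -0.027, 0], [1, 0, -0.02, -0.032, 0], [1, 0, -0.02, -0.036, 0], [1, 0, -0.02, -0.039, 0]]

```text
clock: 9.85
position: [0.5381, 0.1738, 0.0531]
ee_rot: [-0.125, -0.685, -0.118, 0.708]
contact_force: [-10.0, -4.8, 8.7]
width: 0.0002
```

```bash
python3 - <<'E'
from h import *
where()
p,d=manip.get_image("scene"); cv2.imwrite(f"pics/scene6.png",cv2.resize(p[150:320,210:460,::-1],None,fx=3,fy=3))
E
```

```text
clock 9.85 box -0.047 0.113 0.0531 F [-10.   -4.8   8.7] w 0.0 q [ 0.2   0.43  1.75 -0.01  0.99  1.43] R [[-0.03, 0.34, -0.94], [-0.02, -0.94, -0.34], [-1.0, 0.0, 0.03]]
```

View pics/scene6.png

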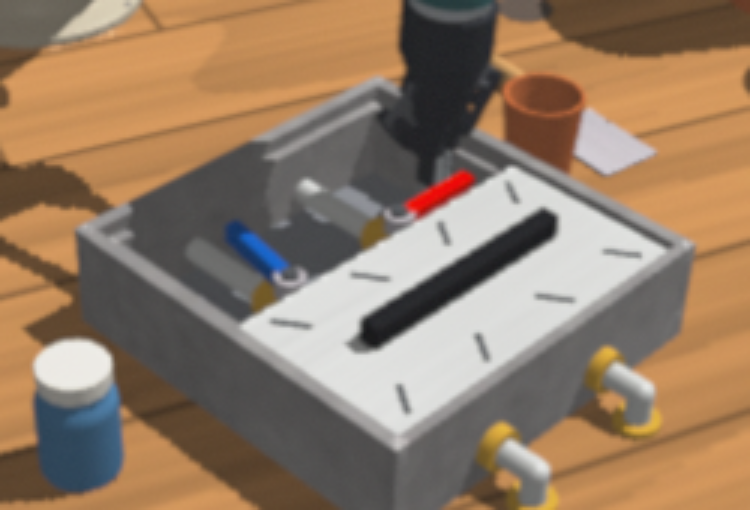

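The red bar, from (400,212) to (470,178), is nearly parallel to the cover's edge. A small extra push will confirm the stop.

>>> play_rows:
  plan:
    - [[1, 0, 0, -0.003, 0], [1, 0, 0, -0.005, 0], [1, 0, 0, -0.007, 0]]

```text
clock: 10.2
position: [0.5379, 0.1744, 0.0526]
ee_rot: [-0.126, -0.68, -0.117, 0.713]
contact_force: [-12.3, -6.7, 12.7]
width: -0.0001
```

The tool did not advance and the force rose to about 14 N sideways, so the handle is at its stop. I back off, rise and check.

>>> play_rows:
  plan:
    - [[1, 0, 0.003, 0.008, 0], [1, 0, 0.006, 0.02, 0], [1, -0.02, 0.01, 0.028, 0], [1, -0.05, 0.01, 0.03, 0], [1, -0.09, 0.01, 0.03, 0], [1, -0.13, 0.03, 0.05, 0], [1, -0.16, 0.07, 0.08, 0], [1, -0.17, 0.12, 0.11, 0], [1, -0.17, 0.17, 0.14, 0], [1, -0.17, 0.22, 0.16, 0], [1, -0.17, 0.27, 0.18, 0], [1, -0.17, 0.31, 0.18, 0]]

```text
clock: 11.4
position: [0.4766, -0.1554, 0.2328]
ee_rot: [-0.126, -0.68, -0.117, 0.712]
contact_force: [0.8, -0.1, 0.1]
width: -0.0
```

>>> play_rows:
  plan:
    - [[1, 0, 0.04, 0, 0], [1, 0, 0.08, 0, 0], [1, 0, 0.1, 0, 0], [1, 0, 0.1, 0, 0], [1, 0, 0.1, 0, 0]]

```text
clock: 11.9
position: [0.5099, -0.2483, 0.2328]
ee_rot: [-0.125, -0.68, -0.118, 0.713]
contact_force: [-0.1, -0.4, 1.0]
width: 0.0002
```

```bash
python3 - <<'E'
from h import *
where()
for n in("scene","top"):
    p,d=manip.get_image(n); cv2.imwrite(f"pics/{n}7.png",p[:,:,::-1])
E
python3 meas.py pics/top7.png
```

```text
clock 11.9 box -0.2145 -0.2755 0.2328 F [-0.1 -0.4  1. ] w 0.0 q [-0.55  0.28  1.5  -0.04  1.39  0.68] R [[-0.04, 0.34, -0.94], [-0.02, -0.94, -0.34], [-1.0, 0.0, 0.05]]
red 229
[[-36.400001525878906, 141.1999969482422], [-35.79999923706055, 64.19999694824219], [-22.799999237060547, 64.30000305175781], [-23.399999618530273, 141.3000030517578]]
angle(deg) by axis 89.2 tip far pix [-0.0267  0.1413] mean [-0.0296  0.1005] angle by mean from pivot 90.4
blue 292
[[-114.5, -47.099998474121094], [-82.80000305175781, -95.4000015258789], [115.19999694824219, 34.20000076293945], [83.5, 82.5999984741211]]
angle(deg) by axis 0.8 tip far pix [-0.1111 -0.0514] mean [-0.0727 -0.054 ] angle by mean from pivot 14.5
bar centre [0.0831 0.0021]
```

View pics/top7.png

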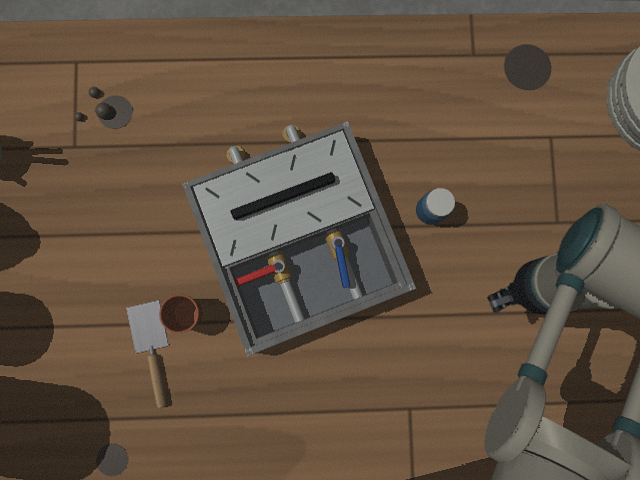

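View pics/scene7.png

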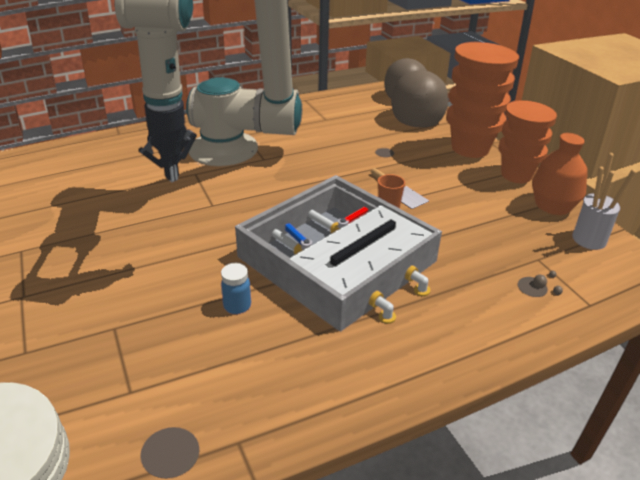

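The red handle is shut, lying from (278,266) to (239,281) in the top view, about 89–90°. The cover is at the stop, the blue tip pixel is unchanged, and the pot, jar and scraper are where they stood. The arm is clear, so I hand in.

```bash
python3 -c "
from rig import manip
print(manip.sign_off(), manip.get_state()['clock'])"
```

```text
the job is handed in; nothing more can be done
the job is handed in; nothing more can be done
```

The cover is slid back against its end stop, the red handle is pushed round clockwise to its stop, and the job is handed in. The robot clock stood at about 12 s at my last check, well under the 53 s limit. Both pushes were made with the closed fingertips, and nothing was lifted.

- **Cover:** it measures at box x of about 0.083 m, against 0.085 m nominal, and looks flat in both views. The push force rose while the motion stopped, as it should at the stop.
- **Red handle:** it measures about 89–90°, and the extra push again raised the force without moving it.
- **Blue handle:** its measured tip did not change.
- **Pot, jar and scraper:** they show at the same pixels as at the start.
- **Arm:** it is well clear of everything.

Two small disagreements remain:
- My rim-corner fit of the box had errors of up to 7 mm at single corners. The bar and handle axes still came out within about 3 mm of where they should be.
- In the last check, the blue handle's fitted rectangle and axis angle were upset by what looks like a stray pixel. I relied on its tip and mean position instead, and those agreed with before.

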